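# Clamp the denture cup and hold the cleaner dial at the third click

### The job

Run the denture cleaner: first swing the steel clamp lever fully down over the lid of the yellow cup standing in the cleaner's socket, and only then turn the cleaner's dial clockwise to its third click and not past it. The dial springs back when let go, so finish with the dial still gripped and held steady at the third click, the lever still down. Leave the cup in its socket and do not disturb the other things on the vanity.

Things in the scene. Friction and masses are not known exactly. Their poses are not given: they have to be found in the camera images.
- bath: Denture cleaner, a fixed white box 170 (x) x 300 (y) x 60 (z) mm, flat top (deck) at z = 60. Origin: centre of its underside, on the vanity top; its yaw varies. Its x points to its back, y to the left seen from the robot, z up. The cup socket is on its left (y = +67), the dial on its right (y = -90), the lever hinge between them (y = +5, two 6 mm cheeks up to z = 123).
- cup: Yellow denture cup with its lid on, one loose rigid piece, 75 high, 81 mm across the lid, about 120 g. Stands 35 mm deep in the 84 mm socket of the cleaner, lid top 100 mm above the vanity. Origin: centre of its underside.
- lever (a joint): Clamp lever angle, rad: 0 = fully down (level over the cup lid, against its stop), grows as it swings up; starts raised at 0.8 to 1.3. It pivots on a level axis along the cleaner's x through point lever_hinge; the free end is to the cleaner's left (+y) when down, and straight up at 1.57. Turns with light friction (about 1 N at the end) and stays where left.
- lever_hinge (a point): Point on the lever's hinge axis, 113 mm above the vanity, at x = 0, y = +5 in the cleaner's frame. Its axes are those of the cleaner.
- lever_bar (a point): Centre of the steel cross bar at the lever's free end: a round bar 14 mm in diameter and 56 mm long, parallel to the hinge axis and 130 mm from it. The lever arm between is a flat strip 16 wide, 8 mm thick. When down the bar's centre is 113 mm above the vanity.
- dial (a joint): Dial angle, rad, clockwise seen from above: 0 at the start (rest, against its stop); one click every 24 degrees, so clicks at 0.419, 0.838, third at 1.257, then 1.676, 2.094; end stop at 2.3. A spring always drives it back to 0 (about 0.1 N m), with a ripple of 0.07 N m felt at each click; let go, it runs all the way back.
- dial_grip (a point): The dial's grip: an upright grey bar 46 long (its own x), 14 thick (its own y), 36 mm high, turning with the dial about its upright middle axis. This point: on the turning axis inside the bar, 94 mm above the vanity, at x = 0, y = -90 in the cleaner's frame; the bar's top is at 104, its underside at 68. At dial 0 it lies along the cleaner's x. Beneath it is a thin round skirt, 52 mm across, top at 68; clear space all round above that for 80 mm.
- tumbler: Bystander: glass tumbler, 68 across, 100 mm high, behind the cleaner on the dial's side. Origin: centre of its underside.
- jar: Bystander: white jar, 52 across, 85 mm high, to the left of the cleaner. Origin: centre of its underside.
- brush: Bystander: plastic denture brush lying in front of the cleaner, about 155 long, 22 mm high. Origin: underside, near its middle.
- comb: Bystander: wooden comb lying flat on the right, 160 long, 6 mm high. Origin: underside, middle.
- tweezers: Bystander: steel tweezers, 100 mm long, lying in a low white tray far to the right. Origin: underside, middle.
- soap_dish: Bystander: empty round soap dish, 110 across, 20 mm high, on the left. Origin: centre of its underside.
Mind the look-alikes: they are no part of the job. Of the things like the cup, leave any that is green; of the rest the larger one is meant.

How it is judged:
On the way, in this order (a step that is already met when the one before it is completed fails the run):
1. the clamp lever is fully down while the dial is still at rest (value of joint lever below 0.07 rad and value of joint dial below 0.21 rad), for 0.2 s.
2. the dial is gripped and held at its third click, lever down (value of joint lever below 0.07 rad and value of joint dial between 1.11 and 1.4 rad and contact force between the fingers and dial above 1 N), for 0.5 s.
At the end, for the whole second after the job is handed in: Lever within 0.07 rad of fully down; dial steady between 1.11 and 1.40 rad (third click at 1.257, about a third of a click either way) with the fingers still on its bar (over 1 N); cup upright and seated in its socket (all of step 2 and velocity of joint dial between -0.15 and 0.15 rad/s and z of cup in the frame of bath below 0.035 m and angle between cup's own z axis and vertical below 0.1 rad); the arm keeps its last pose, push and grip.
It fails at once if the dial is turned past its third click (over half way to the fourth) (value of joint dial above 1.466 rad).
It fails at once if the cup is lifted out of its socket (distance of cup from where it was at the start of the episode above 0.02 m).
It fails at once if a bystander is pushed away or knocked over (distance of any of tumbler, jar, brush, comb, tweezers, soap_dish from where it was at the start of the episode above 0.03 m or angle between any of tumbler, jar's own z axis and vertical above 0.5 rad).
It also fails if it takes over 53 s, if anything falls off the work surface, if the arm or the gripper's body presses on something with over 40 N, if the wrist force passes 120 N, or if a joint passes its speed limit or range.

### The arm

A 7-joint arm with a two-finger parallel gripper is mounted at the origin on the work surface. World frame = base frame: x ahead of the robot, y to its left, z up, the work surface at z = 0. Lengths are in m, angles in rad, forces in N, time in s.
With the tool pointing down it reaches from about 0.4 to 0.75 m from the base axis. Payload 19.5 kg.
Tool frame: the origin (TCP) lies midway between the tips of the shut fingers; the grasp point (between the pads) lies 19 mm behind it; z points along the fingers, y is the direction in which the jaws open and shut (so a half turn about z gives the same grasp; the last joint's range is limited). The gripper opens to 85 mm and grips with 20 to 120 N. Pads are 22 mm wide; open, the fingers measure 114 mm over their backs; the gripper's body (76 mm by 85 mm) begins 54 mm behind the grasp point. The pads swing forward as they close: fully open they stand 13 mm farther back than shut.
Start: joints at [-1.286, 0.707, -0.028, 1.485, 0.022, 0.951, -0.075], TCP at [0.185, 0.545, 0.197] pointing down, gripper open.
Joint ranges: [-2.71, 2.71], [-0.32, 2.16], [-1.57, 1.52], [0, 2.45], [-1.46, 4.6], [0, 2.02], [-2.83, 2.83]. Speed limits (rad/s): [1.89, 1.89, 2.57, 2.57, 3.01, 3.01, 3.01].

### API

Orientations are given as a unit quaternion [x, y, z, w].
In Python, from plant import observe, camera, job_done, recognise, tip_of gives the robot as it stands.
- The arm moves only by the tool drive_tool, never from a script. Its argument "series" is text: rows parted by semicolons, each of 4 numbers parted by spaces: the shift along the tool's x, y, z in mm, then the turn about the tool's z in rad. A call has 1 to 20 rows; each row is the pose to reach, as a shift and turn from the pose commanded when the call began, along the tool's axes at that moment; what a row does not reach only later rows make up. A row lasts 1/10 s, in which the tool goes at most 50 mm and 8.59 degrees, less where a joint would pass 70% of its speed; a pose out of reach is approached as far as the arm can. A call with a gripper value outside its range is refused whole. "jaw" is the opening, from 0 (shut) to 1 (fully open), set as the call begins (left out, the last holds). The fingers move at their own pace and stop on an object; "squeeze" is the grip in N (left out, the last holds). Time passes only in rows, so rows that repeat a pose let the fingers close. It gives the time, the measured TCP pose, the force and the opening at its end, in the units of the state.
- observe(): the state, without advancing time (a new reading comes with each control period).
- camera(name): name is "scene" or "top" or "wrist"; returns a dict with "frame" (384x512x3 uint8, red, green, blue), "mtx" (3x3 intrinsics, pixels), "origin" and "attitude" of the camera in the world. Camera axes: x right, y down, z forward; pixel columns grow to the right and rows downward; lengths in m; the calibration is good to about 2 mm. A picture is of the moment at which its call begins. There is no depth.
- job_done(): hands the job in, once; it reports no verdict.
Trained networks look in the newest picture that a camera, given by its name, has taken for a name from the list of things; names that differ only in an ending like _2 or _b are one class to them, and where a whole thing is asked for, a point or a joint stands for the part that bears it (a point fixed in the world has none). Each returns a list of dicts, best first, with "confidence" (0 to 1); they miss things now and then, are a little off and sometimes report something else, mostly with a low value. They report only what shows in the picture. A call takes as long as a camera call. They do not tell look-alikes from the thing itself.
- recognise(camera, query): "point" ([column, row] in pixels, amid what is visible of it).
- tip_of(camera, query): "point" ([column, row] in pixels: a listed point, or the origin of a listed thing).
The state is a dict: "time_s": time; "qpos": joint angles; "dq": joint speeds; "effort": joint torques, N m; "ee_pos": TCP position; "ee_rot": TCP orientation; "contact_force": force on the tool from outside, world axes, zero at the start; "torque": the same for the moment, N m; "gripper_width": finger opening in m.
Only numpy, scipy, OpenCV 4.12 (cv2) and the standard library are available. Lean on these libraries where they do the work, as an engineer would, in place of code of your own. Each camera call takes 0.05 s, during which the arm holds its last target.

## Working session

There is one attempt and no reset: what is moved stays moved. The work goes in short steps, Python scripts to look and compute and a tool call to move; the robot and the scene stay as the last step left them, time stands still between calls to the robot, and variables do not carry over. Pictures are saved under pics/ and viewed, and the job is handed in when it is done.

Besides the shell and the picture viewer there is one more tool, called after "Request:" by a JSON object that holds its "name" and its "arguments", one argument or row to a line. drive_tool: Moves the arm, as the interface text tells. Its arguments: {"type":"object","properties":{"series":{"type":"string"},"jaw":{"type":"number"},"squeeze":{"type":"number"}},"required":["series"]}

```bash
ls; mkdir -p pics; cat > h.py <<'E'
import numpy as np, cv2
from plant import observe, camera, job_done, recognise, tip_of
from scipy.spatial.transform import Rotation as R
def att(a):
    a=np.array(a,float)
    return a if a.shape==(3,3) else R.from_quat(a).as_matrix()
def ray(c,p):
    d=np.linalg.inv(np.array(c["mtx"]))@np.array([p[0],p[1],1.]); d=att(c["attitude"])@d
    return np.array(c["origin"]),d/np.linalg.norm(d)
def onz(c,p,z):
    o,d=ray(c,p); return o+d*(z-o[2])/d[2]
def proj(c,P):
    q=att(c["attitude"]).T@(np.array(P)-np.array(c["origin"])); u=np.array(c["mtx"])@q; return u[:2]/u[2]
def tri(cs,ps):
    A=np.zeros((3,3));b=np.zeros(3)
    for c,p in zip(cs,ps):
        o,d=ray(c,p);M=np.eye(3)-np.outer(d,d);A+=M;b+=M@o
    return np.linalg.solve(A,b)
def save(c,n): cv2.imwrite("pics/"+n,cv2.cvtColor(np.array(c["frame"]),cv2.COLOR_RGB2BGR))
E
python3 - <<'E'
from h import *
print(observe())
for n in ["scene","top"]:
    c=camera(n); save(c,n+"0.png"); print(n,c["origin"],c["attitude"],c["mtx"])
    for q in ["bath","cup","lever_bar","lever_hinge","dial_grip"]:
        print(q,[(np.round(r["point"]),round(r["confidence"],2)) for r in tip_of(n,q)],[(np.round(r["point"]),round(r["confidence"],2)) for r in recognise(n,q)])
E
```

```text
pics
{'time_s': 0.0, 'qpos': array([-1.285688  ,  0.70707016, -0.02762121,  1.4849646 ,  0.02200798,
        0.95089931, -0.07552478]), 'dq': array([-5.37030642e-04, -6.50580414e-04, -1.41374669e-03, -4.40407208e-05,
        1.73383651e-04,  6.72675046e-04, -1.27103106e-03]), 'effort': array([-2.75883900e-05, -8.83216882e+01,  1.23422183e+00, -2.36167037e+01,
        1.67781534e-02,  6.51676819e-03, -6.36044689e-06]), 'ee_pos': array([0.18449834, 0.54429867, 0.1966544 ]), 'ee_rot': array([ 1.62686545e-01,  9.86677667e-01, -5.15067501e-04, -6.66168393e-05]), 'contact_force': array([-0.10517942,  0.50942073, -0.16006739]), 'torque': array([-0.01147486,  0.03470269,  0.01666736]), 'gripper_width': 0.08546251975362844}
scene [1.3055358  0.59843075 1.20896948] [ 0.40615885  0.84635268 -0.30730922 -0.1558306 ] [[476.8125307    0.         256.0543988 ]
 [  0.         476.8125307  196.52434361]
 [  0.           0.           1.        ]]
bath [(array([254., 219.]), 0.76)] [(array([251., 213.]), 0.81)]
cup [(array([326., 236.]), 0.86), (array([267., 225.]), 0.64), (array([335., 210.]), 0.59)] 
[... 397 characters left out ...]
22792  0.06962966 -0.08125003] [[346.86678235   0.         252.78143538]
 [  0.         346.86678235 191.65180956]
 [  0.           0.           1.        ]]
bath [(array([254., 196.]), 0.91)] [(array([260., 192.]), 0.72), (array([285., 199.]), 0.53)]
cup [(array([179., 212.]), 0.73), (array([237., 170.]), 0.72), (array([183., 248.]), 0.68), (array([233., 190.]), 0.55)] [(array([227., 187.]), 0.97), (array([176., 210.]), 0.8), (array([180., 248.]), 0.76), (array([259., 194.]), 0.69)]
lever_bar [(array([237., 171.]), 0.79)] [(array([242., 176.]), 0.67)]
lever_hinge [(array([250., 186.]), 0.56)] [(array([256., 194.]), 0.64)]
dial_grip [(array([284., 196.]), 0.57)] [(array([285., 199.]), 0.72)]
```

```bash
python3 - <<'E'
import cv2
for n in ["scene","top"]:
    im=cv2.imread(f"pics/{n}0.png")
    cv2.imwrite(f"pics/{n}0c.png",cv2.resize(im[120:300,150:390],None,fx=3.2,fy=3.2,interpolation=cv2.INTER_CUBIC))
E
```

```text
(no output)
```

View pics/scene0.png

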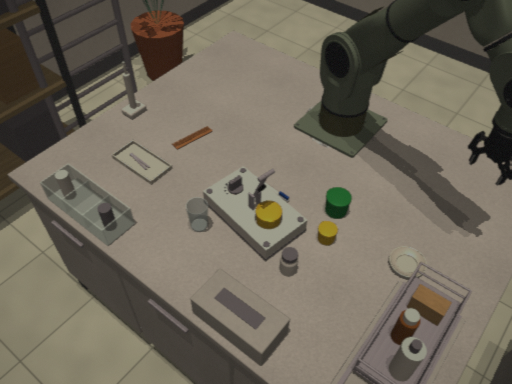

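View pics/top0.png

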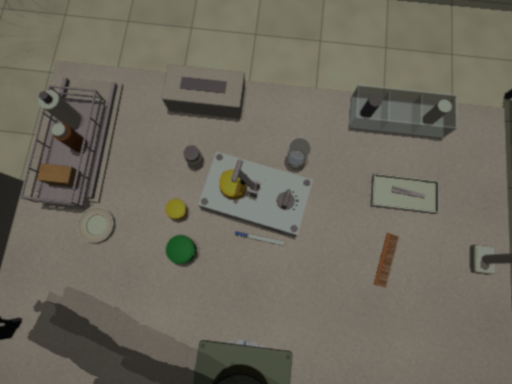

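```bash
sleep 1
```

```text
(no output)
```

View pics/scene0c.png

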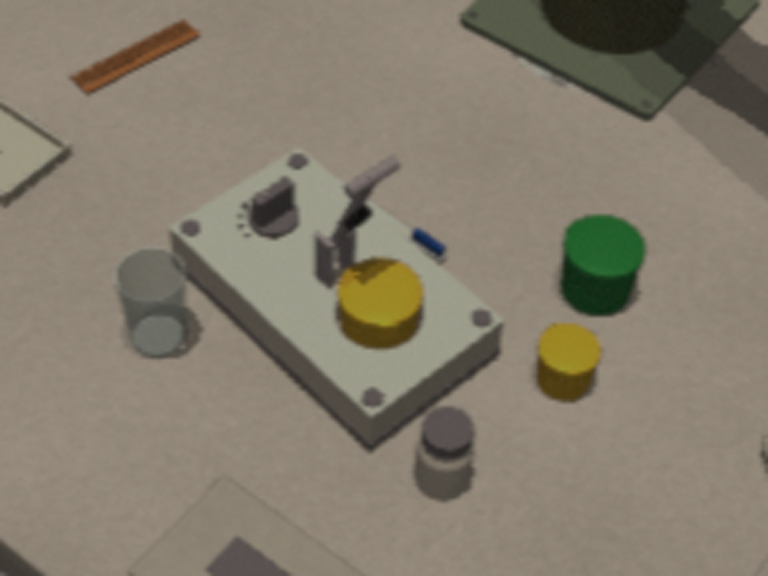

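View pics/top0c.png

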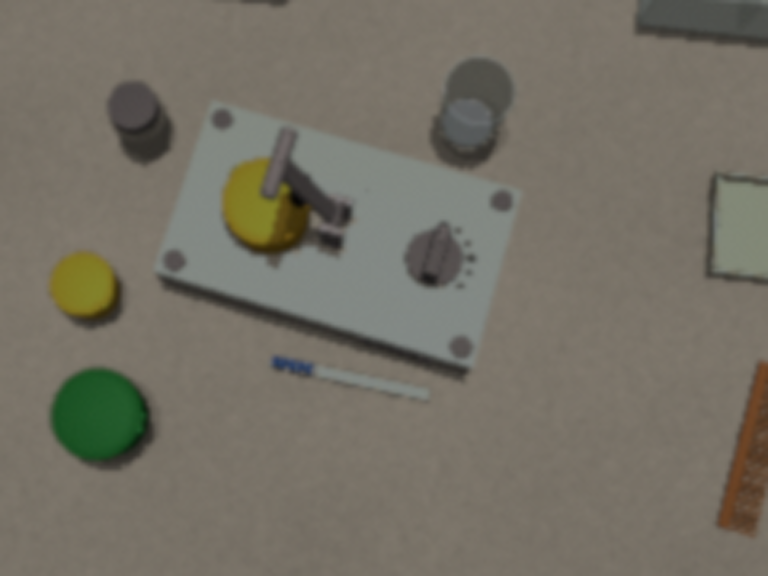

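```bash
python3 - <<'E'
from h import *
s=camera("scene");t=camera("top")
print("grip",tri([s,t],[(234,182),(284,196)]),onz(s,(234,182),.094),onz(t,(284,196),.094))
print("hinge",tri([s,t],[(256,193),(250,186)]),onz(s,(256,193),.113),onz(t,(250,186),.113))
print("bar",tri([s,t],[(266,174),(237,171)]))
for n,c in (("scene",s),("top",t)):
    g=tip_of(n,"bath")[0]["point"]; print("bath",onz(c,g,0.0))
# deck corners in top crop: screws etc
im=t["frame"].astype(int); 
E
```

```text
grip [ 0.55245818 -0.06246589  0.09738765] [ 0.55170504 -0.0681254   0.094     ] [ 0.55108872 -0.05937964  0.094     ]
hinge [0.56344247 0.03421042 0.12558208] [0.55677268 0.02389533 0.113     ] [0.56409969 0.03822452 0.113     ]
bar [0.56916623 0.06827719 0.23756615]
bath [0.56969678 0.02638012 0.        ]
bath [0.56361624 0.01708161 0.        ]
```

```bash
python3 - <<'E'
from h import *
s=camera("scene");t=camera("top")
f=lambda p:(p[0]/3.2+150-.34,p[1]/3.2+120-.34)
T=[onz(t,f(p),.061)[:2] for p in [(222,119),(502,201),(460,347),(175,261)]] # BL,BR,FR,FL
S=[onz(s,f(p),.061)[:2] for p in [(372,397),(190,228),(297,160),(481,318)]]
for X in (T,S):
    X=np.array(X);c=X.mean(0); ex=(X[0]+X[1]-X[2]-X[3])/2; ey=(X[0]+X[3]-X[1]-X[2])/2
    print(X.round(4).tolist(),c.round(4),np.linalg.norm(ex),np.linalg.norm(ey),np.arctan2(ex[1],ex[0]),np.arctan2(-ey[0],ey[1]))
E
```

```text
[[0.6539, 0.1427], [0.6062, -0.123], [0.4684, -0.0974], [0.5156, 0.1663]] [0.561  0.0222] 0.1402760822630431 0.2689585280898422 -0.17641311808692245 -0.17741214180734988
[[0.6558, 0.1403], [0.6087, -0.1248], [0.4696, -0.1016], [0.5187, 0.1653]] [0.5632 0.0198] 0.14021001153133014 0.2702968327597657 -0.17299870568416514 -0.1787819061459208
```

Request:
{"name": "drive_tool", "arguments": {
  "series": "0 0 -60 0; 0 0 -105 0; 0 0 -105 0; -528 -389 -105 -0.15; -528 -389 -105 -0.15; -528 -389 -105 -0.15; -528 -389 -105 -0.15; -528 -389 -105 -0.15; -528 -389 -105 -0.15; -528 -389 -105 -0.15; -528 -389 -105 -0.15; -528 -389 -105 -0.15; -528 -389 -105 -0.15; -528 -389 -105 -0.15; -528 -389 -105 -0.15; -528 -389 -105 -0.15; -528 -389 -105 -0.15; -528 -389 -105 -0.15; -528 -389 -105 -0.15; -528 -389 -105 -0.15",
  "jaw": 0,
  "squeeze": 40
}}

```text
time_s: 3.4
ee_pos: [0.5594, 0.008, 0.3024]
ee_rot: [0.087, 0.996, 0.0, 0.0]
contact_force: [0.1, 0.4, -0.0]
gripper_width: -0.0001
```

```bash
python3 - <<'E'
from h import *
o=observe();print(o["ee_pos"],o["ee_rot"],o["qpos"],o["contact_force"])
w=camera("wrist");save(w,"w1.png");s=camera("scene");save(s,"s1.png");print(w["origin"],w["attitude"])
for n,c in (("wrist",w),("scene",s)):
  for q,z in (("dial_grip",.094),("lever_hinge",.113),("lever_bar",.237),("cup",.025)):
    print(n,q,[(np.round(r["point"]),round(r["confidence"],2),onz(c,r["point"],z).round(4)) for r in tip_of(n,q)[:2]])
B=lambda x,y,z:np.array([.562+.9845*x+.1756*y,.021-.1756*x+.9845*y,z])
im=cv2.cvtColor(w["frame"],cv2.COLOR_RGB2BGR)
for P in [B(0,-.09,.104),B(.07,.135,.06),B(-.07,-.135,.06),B(.07,-.135,.06),B(-.07,.135,.06),B(0,.005,.123),B(0,.045,.237)]:
    p=proj(w,P);print(p.round());cv2.circle(im,tuple(int(v) for v in p),3,(0,0,255),1)
cv2.imwrite("pics/w1o.png",im)
im=cv2.imread("pics/s1.png");cv2.imwrite("pics/s1c.png",cv2.resize(im[120:300,150:390],None,fx=3.2,fy=3.2,interpolation=cv2.INTER_CUBIC))
E
```

```text
[0.55935556 0.00798327 0.30239401] [8.73791653e-02 9.96175105e-01 1.83276547e-04 9.40170018e-05] [-0.05567053  0.58323906 -0.03067907  1.34636543  0.01769089  1.212009
  1.30832618] [ 0.12016035  0.36888085 -0.00975024]
[0.48735921 0.01933254 0.47881467] [0.75767777 0.6360742  0.09402927 0.11176983]
wrist dial_grip [(array([192., 157.]), 0.64, array([ 0.5478, -0.0684,  0.094 ]))]
wrist lever_hinge [(array([278., 160.]), 0.85, array([0.5643, 0.0308, 0.113 ]))]
wrist lever_bar [(array([343., 192.]), 0.93, array([0.5715, 0.0721, 0.237 ]))]
wrist cup [(array([315., 148.]), 0.82, array([0.5753, 0.0863, 0.025 ])), (array([421.,  61.]), 0.71, array([0.4865, 0.235 , 0.025 ]))]
scene dial_grip [(array([237., 183.]), 0.68, array([ 0.5492, -0.0563,  0.094 ]))]
scene lever_hinge [(array([257., 193.]), 0.77, array([0.5537, 0.0257, 0.113 ]))]
scene lever_bar [(array([265., 177.]), 0.7, array([0.5793, 0.0714, 0.237 ]))]
scene cup [(array([335., 210.]), 0.73, array([0.3928, 0.2176, 0.025 ])), (array([329., 238.]), 0.7, array([0.4991, 0.2626, 0.025 ]))]
[191. 158.]
[368. 203.]
[158.  94.]
[167. 203.]
[379.  95.]
[274. 161.]
[334. 191.]
```

View pics/w1o.png

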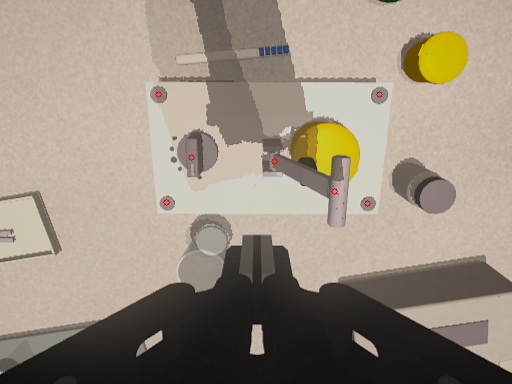

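View pics/s1c.png

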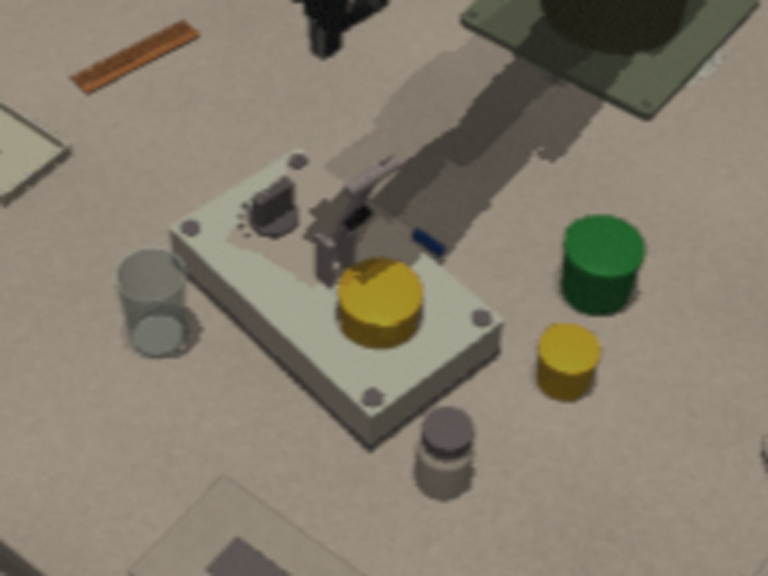

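Request:
{"name": "drive_tool", "arguments": {
  "series": "0 0 45 0; 0 0 85 0; 0 15 85 0; 0 28 85 0; 0 40 86 0; 0 50 90 0; 0 60 95 0; 0 69 101 0; 0 78 108 0; 0 85 116 0; 0 92 124 0; 0 98 133 0; 0 103 143 0; 0 107 153 0; 0 110 163 0; 0 110 163 0"
}}

```text
time_s: 5.5
ee_pos: [0.5784, 0.1149, 0.1375]
ee_rot: [0.088, 0.996, -0.0, -0.001]
contact_force: [-0.5, 0.1, 0.5]
gripper_width: 0.0002
```

```bash
python3 - <<'E'
from h import *
o=observe();print(o["ee_pos"],o["contact_force"])
w=camera("wrist");save(w,"w2.png");s=camera("scene");save(s,"s2.png")
im=cv2.imread("pics/s2.png");cv2.imwrite("pics/s2c.png",cv2.resize(im[120:300,150:390],None,fx=3.2,fy=3.2,interpolation=cv2.INTER_CUBIC))
E
```

```text
[0.57843896 0.11489925 0.13749339] [-0.51530327  0.14432429  0.46570066]
```

View pics/w2.png

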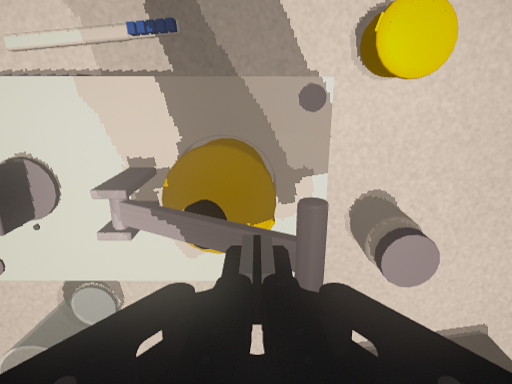

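View pics/s2c.png

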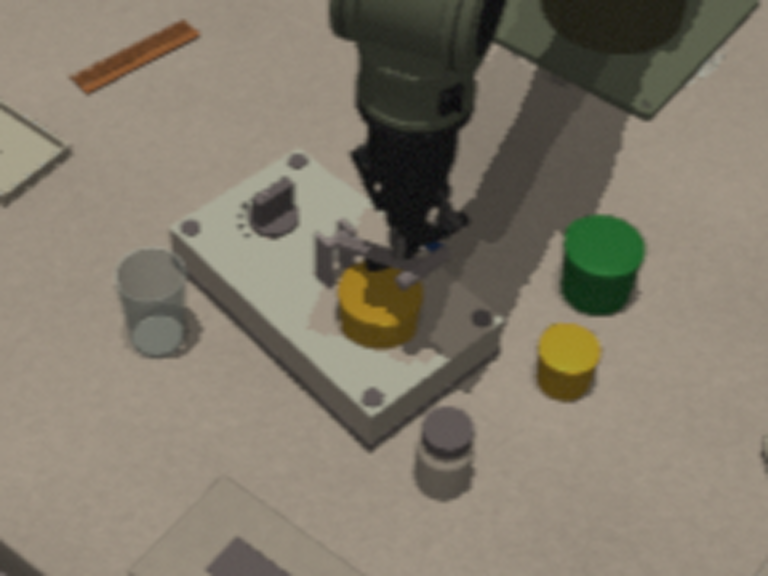

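Request:
{"name": "drive_tool", "arguments": {
  "series": "0 1 8 0; 0 2 15 0; 0 3 20 0; 0 3 23 0; 0 3 25 0; 0 3 25 0; 0 3 25 0; 0 3 25 0"
}}

```text
time_s: 6.4
ee_pos: [0.5797, 0.1178, 0.1143]
ee_rot: [0.088, 0.996, -0.0, 0.0]
contact_force: [0.8, -0.1, -0.0]
gripper_width: -0.0001
```

Request:
{"name": "drive_tool", "arguments": {
  "series": "0 0 2 0; 0 0 4 0; 0 0 4 0; 0 0 4 0"
}}

```text
time_s: 6.8
ee_pos: [0.5796, 0.1178, 0.11]
ee_rot: [0.088, 0.996, -0.0, -0.0]
contact_force: [-0.6, -0.7, -0.5]
gripper_width: -0.0
```

```bash
python3 - <<'E'
from h import *
o=observe();print(o["ee_pos"],o["contact_force"])
w=camera("wrist");save(w,"w3.png");s=camera("scene");save(s,"s3.png")
im=cv2.imread("pics/s3.png");cv2.imwrite("pics/s3c.png",cv2.resize(im[150:250,200:330],None,fx=6,fy=6,interpolation=cv2.INTER_CUBIC))
E
```

```text
[0.57957045 0.11782844 0.11002614] [-0.61039804 -0.66625602 -0.46541927]
```

View pics/w3.png

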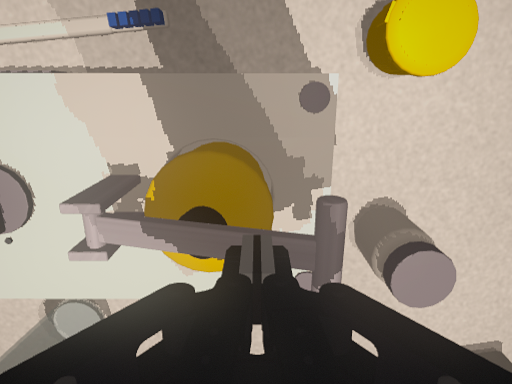

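View pics/s3c.png

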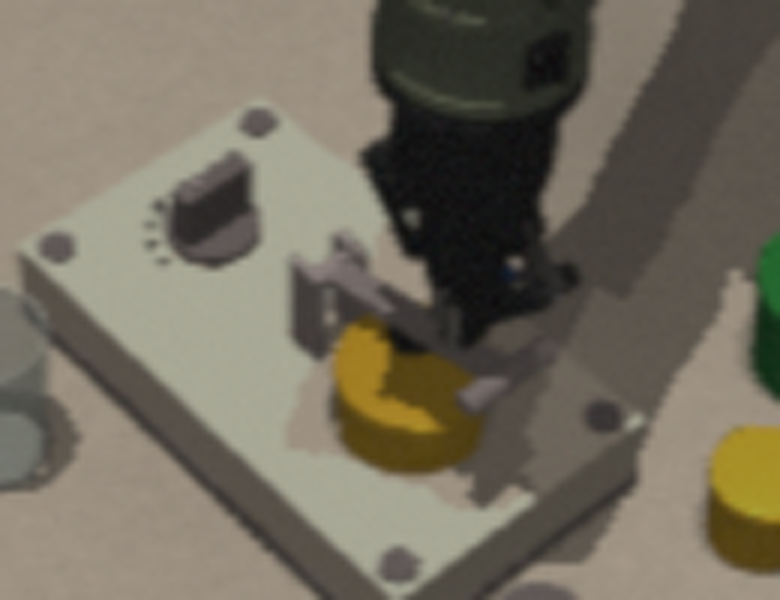

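```bash
python3 - <<'E'
from h import *
w=camera("wrist");s=camera("scene")
B=lambda x,y,z:np.array([.562+.9845*x+.1756*y,.021-.1756*x+.9845*y,z])
im=cv2.resize(cv2.imread("pics/s3.png")[150:250,200:330],None,fx=6,fy=6,interpolation=cv2.INTER_CUBIC)
iw=cv2.imread("pics/w3.png")
for th,col in ((0,(0,0,255)),(.1,(0,255,0)),(.2,(255,0,0))):
  for x in (-.028,.028):
    P=B(x,.005+.13*np.cos(th),.113+.13*np.sin(th))
    p=proj(s,P);cv2.circle(im,tuple(int(v) for v in (p-[200,150])*6+2.5),4,col,1)
    p=proj(w,P);cv2.circle(iw,tuple(int(v) for v in p),4,col,1)
cv2.imwrite("pics/s3o.png",im);cv2.imwrite("pics/w3o.png",iw)
for n,c in (("wrist",w),("scene",s)): print(n,[(r["point"],r["confidence"]) for r in tip_of(n,"lever_bar")],[proj(c,B(0,.005+.13*np.cos(t),.113+.13*np.sin(t))).round(1) for t in (0,.1,.2)])
E
```

```text
wrist [([327.9, 252.3], 0.91), ([84.6, 29.2], 0.18)] [array([323.1, 224.9]), array([326.6, 234.3]), array([328. , 245.1])]
scene [] [array([285. , 220.4]), array([285.1, 217.5]), array([284.9, 214.3])]
```

View pics/s3o.png

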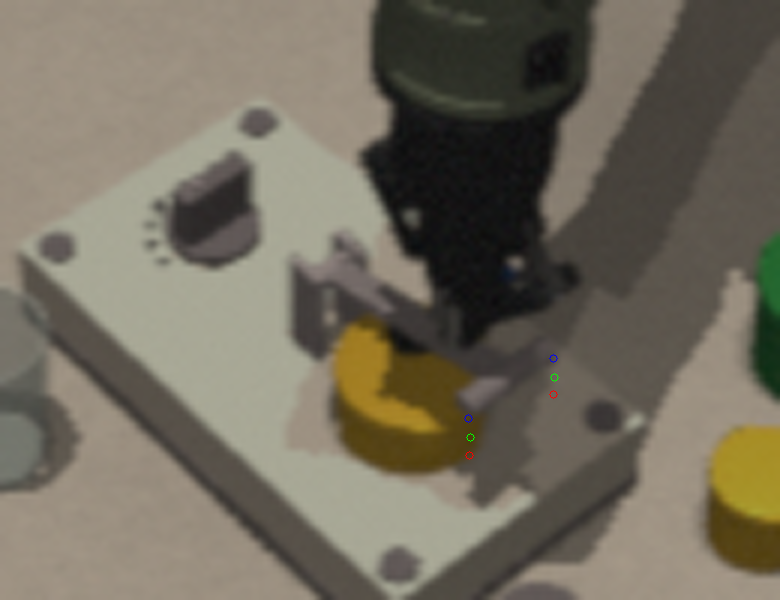

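View pics/w3o.png

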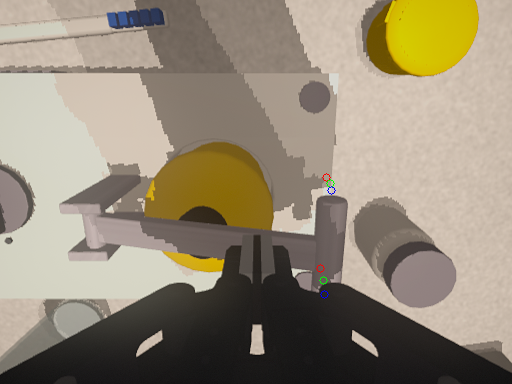

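```bash
python3 - <<'E'
from h import *
w=camera("wrist");s=camera("scene");o=observe()
T=o["ee_pos"]
for n,c in (("wrist",w),("scene",s)):
  print(n,[proj(c,T+np.array([0,0,h])).round(1) for h in (0,.02,.05)])
im=cv2.cvtColor(w["frame"],cv2.COLOR_RGB2BGR)
im=cv2.resize(im[190:310,180:360],None,fx=4.4,fy=4.4,interpolation=cv2.INTER_CUBIC)
for h in (0,.02,.05):
  p=(proj(w,T+np.array([0,0,h]))-[180,190])*4.4+2; cv2.circle(im,tuple(int(v) for v in p),4,(0,0,255),1)
cv2.imwrite("pics/w4.png",im)
im=cv2.cvtColor(s["frame"],cv2.COLOR_RGB2BGR)
im=cv2.resize(im[170:240,240:320],None,fx=8,fy=8,interpolation=cv2.INTER_CUBIC)
for h in (0,.02,.05):
  p=(proj(s,T+np.array([0,0,h]))-[240,170])*8+4; cv2.circle(im,tuple(int(v) for v in p),4,(0,0,255),1)
cv2.imwrite("pics/s4.png",im)
E
```

```text
wrist [array([258.8, 223.4]), array([259. , 238.2]), array([259.5, 267.9])]
scene [array([276.2, 213.5]), array([276.5, 209.3]), array([277. , 202.7])]
```

View pics/w4.png

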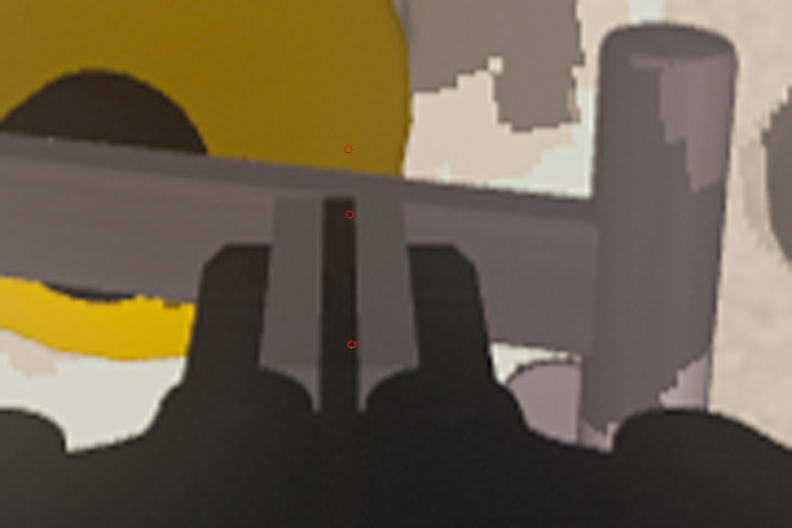

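View pics/s4.png

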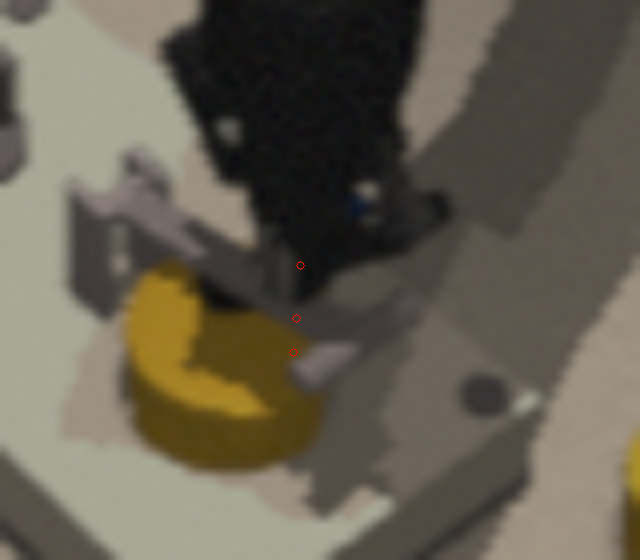

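Request:
{"name": "drive_tool", "arguments": {
  "series": "0 1 3 0; 0 2 6 0; 0 2 9 0; 0 2 12 0; 0 2 12 0"
}}

```text
time_s: 7.7
ee_pos: [0.5798, 0.1198, 0.0976]
ee_rot: [0.088, 0.996, -0.0, -0.0]
contact_force: [0.3, -0.0, -0.7]
gripper_width: -0.0002
```

```bash
python3 - <<'E'
from h import *
w=camera("wrist");s=camera("scene");o=observe()
T=o["ee_pos"];print(T,o["contact_force"],w["mtx"][0])
ex=np.array([.9845,-.1756,0]);ey=np.array([.1756,.9845,0])
for h in (.0,.01,.02,.03,.04,.06): print(h,[proj(w,T-ex*x+ey*y+np.array([0,0,h])).round(1).tolist() for x,y in ((.011,-.0145),(.011,0.0145),(0,0))])
B=lambda x,y,z:np.array([.562+.9845*x+.1756*y,.021-.1756*x+.9845*y,z])
print([proj(w,B(-.028,.005+.13*np.cos(t),.113+.13*np.sin(t))).round(1).tolist() for t in (0,.05,.1,.2)])
for c,n,r,f in ((w,"w5",(180,360,200,320),4.4),(s,"s5",(240,320,170,240),8)):
  im=cv2.cvtColor(c["frame"],cv2.COLOR_RGB2BGR)
  cv2.imwrite(f"pics/{n}.png",cv2.resize(im[r[2]:r[3],r[0]:r[1]],None,fx=f,fy=f,interpolation=cv2.INTER_CUBIC))
E
```

```text
[0.57992918 0.11975395 0.09802754] [ 0.13438516  0.06024308 -0.87923706] [329.00007888   0.         256.63750842]
0.0 [[233.2, 205.9], [284.4, 206.0], [258.8, 224.0]]
0.01 [[232.0, 212.1], [285.9, 212.2], [258.9, 231.0]]
0.02 [[230.6, 219.0], [287.6, 219.1], [259.0, 238.8]]
0.03 [[229.0, 226.7], [289.5, 226.8], [259.1, 247.6]]
0.04 [[227.2, 235.4], [291.6, 235.5], [259.3, 257.4]]
0.06 [[222.8, 256.8], [296.7, 256.8], [259.7, 281.4]]
[[327.3, 183.6], [329.7, 187.2], [331.6, 191.0], [333.6, 199.6]]
```

View pics/w5.png

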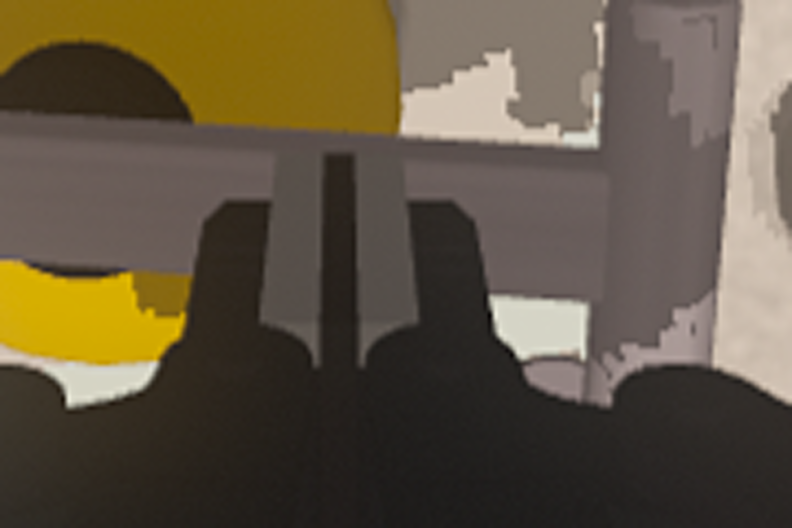

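View pics/s5.png

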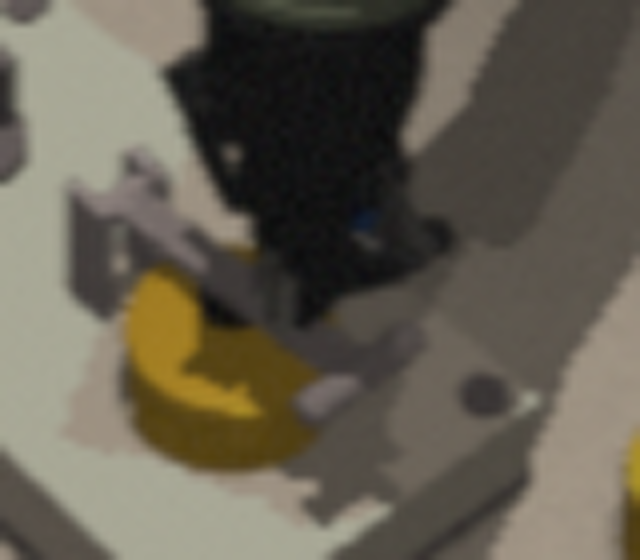

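Request:
{"name": "drive_tool", "arguments": {
  "series": "0 1 3 0; 0 1 6 0; 0 1 9 0; 0 1 9 0"
}}

```text
time_s: 8.2
ee_pos: [0.5799, 0.1208, 0.0886]
ee_rot: [0.088, 0.996, -0.0, -0.0]
contact_force: [0.5, -0.1, -0.8]
gripper_width: -0.0003
```

```bash
python3 - <<'E'
from h import *
w=camera("wrist");s=camera("scene");o=observe()
T=o["ee_pos"];print(T,o["contact_force"])
B=lambda x,y,z:np.array([.562+.9845*x+.1756*y,.021-.1756*x+.9845*y,z])
print(tip_of("wrist","lever_bar"),[proj(w,B(0,.005+.13*np.cos(t),.113+.13*np.sin(t))).round(1).tolist() for t in (0,.05,.1,.2)])
for c,n,r,f in ((w,"w6",(180,360,180,300),4.4),(s,"s6",(240,320,170,240),8)):
  im=cv2.cvtColor(c["frame"],cv2.COLOR_RGB2BGR)
  im=cv2.resize(im[r[2]:r[3],r[0]:r[1]],None,fx=f,fy=f,interpolation=cv2.INTER_CUBIC)
  for t,col in ((0,(0,0,255)),(.1,(0,255,0)),(.2,(255,0,0))):
   for x in (-.028,.028):
    p=(proj(c,B(x,.005+.13*np.cos(t),.113+.13*np.sin(t)))-[r[0],r[2]])*f+f/2
    cv2.circle(im,tuple(int(v) for v in p),4,col,1)
  cv2.imwrite(f"pics/{n}.png",im)
E
```

```text
[0.58007523 0.12077738 0.08901004] [1.49223429 0.40280173 0.14839586]
[{'point': [329.6, 251.8], 'confidence': 0.87}, {'point': [71.4, 242.2], 'confidence': 0.38}] [[325.5, 241.7], [327.8, 247.5], [329.7, 253.8], [331.5, 267.8]]
```

View pics/w6.png

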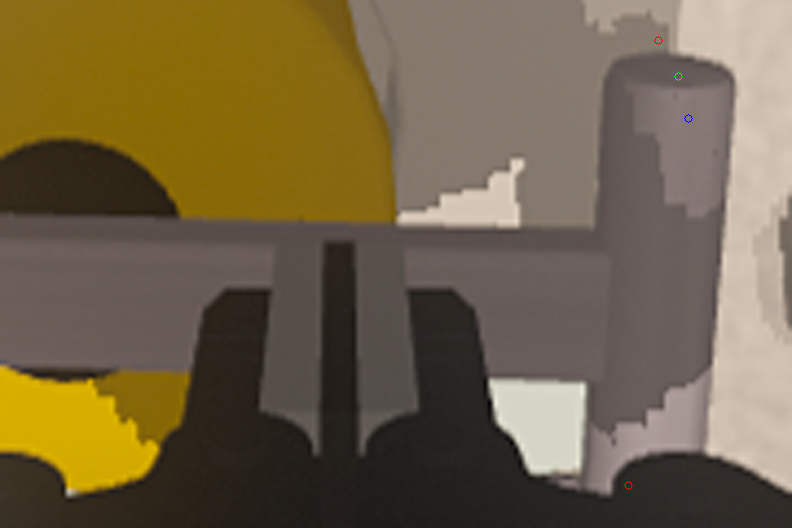

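View pics/s6.png

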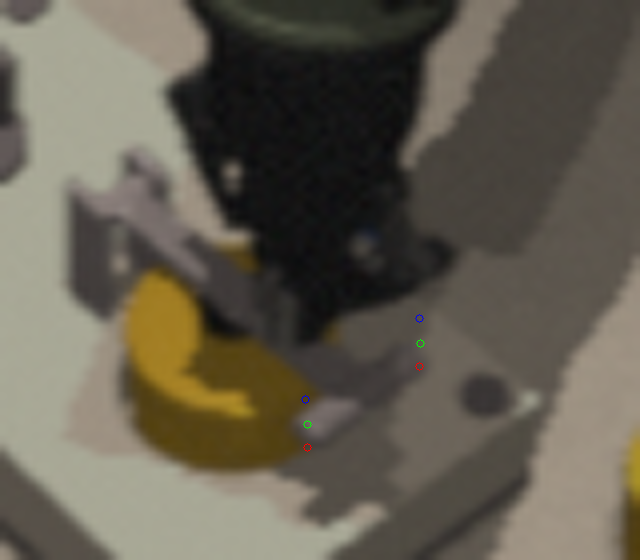

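Request:
{"name": "drive_tool", "arguments": {
  "series": "0 0 3 0; 0 0 6 0; 0 0 8 0; 0 0 8 0"
}}

```text
time_s: 8.75
ee_pos: [0.5804, 0.1209, 0.0824]
ee_rot: [0.088, 0.996, 0.0, 0.001]
contact_force: [-7.0, -0.8, 27.1]
gripper_width: -0.0001
```

```bash
cat > look.py <<'E'
from h import *
import sys
k=sys.argv[1]
w=camera("wrist");s=camera("scene");o=observe()
T=o["ee_pos"];print(T,o["contact_force"],o["time_s"],o["qpos"].round(3))
B=lambda x,y,z:np.array([.562+.9845*x+.1756*y,.021-.1756*x+.9845*y,z])
for c,n,r,f in ((w,"w"+k,(0,512,0,384),1.5),(s,"s"+k,(220,320,150,240),8)):
  im=cv2.cvtColor(c["frame"],cv2.COLOR_RGB2BGR)
  im=cv2.resize(im[r[2]:r[3],r[0]:r[1]],None,fx=f,fy=f,interpolation=cv2.INTER_CUBIC)
  for t,col in ((0,(0,0,255)),(.1,(0,255,0)),(.2,(255,0,0))):
   for x in (-.028,.028):
    p=(proj(c,B(x,.005+.13*np.cos(t),.113+.13*np.sin(t)))-[r[0],r[2]])*f+f/2
    cv2.circle(im,tuple(int(v) for v in p),4,col,1)
  cv2.imwrite(f"pics/{n}.png",im)
E
python3 look.py 7
```

```text
[0.58040497 0.12085018 0.08237032] [-6.57881858 -0.94847945 27.17284005] 8.85 [-0.251  0.88  -0.018  1.547  0.021  0.714  1.116]
```

View pics/w7.png

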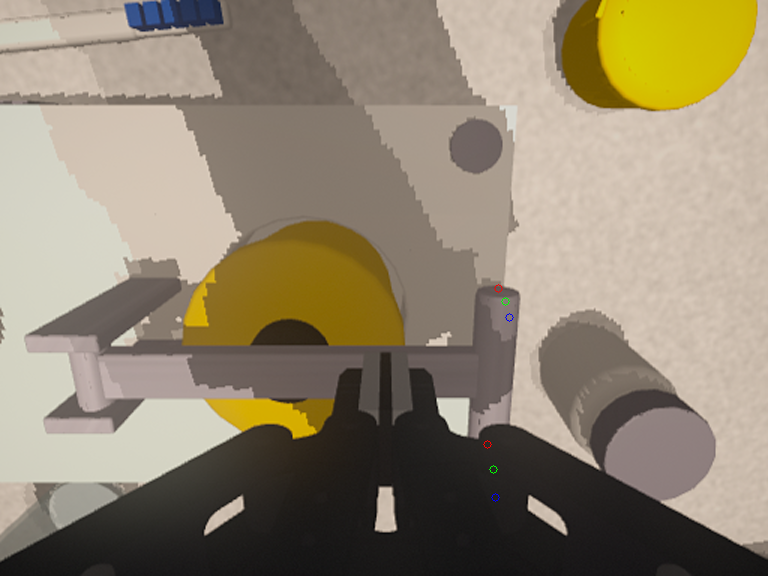

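View pics/s7.png

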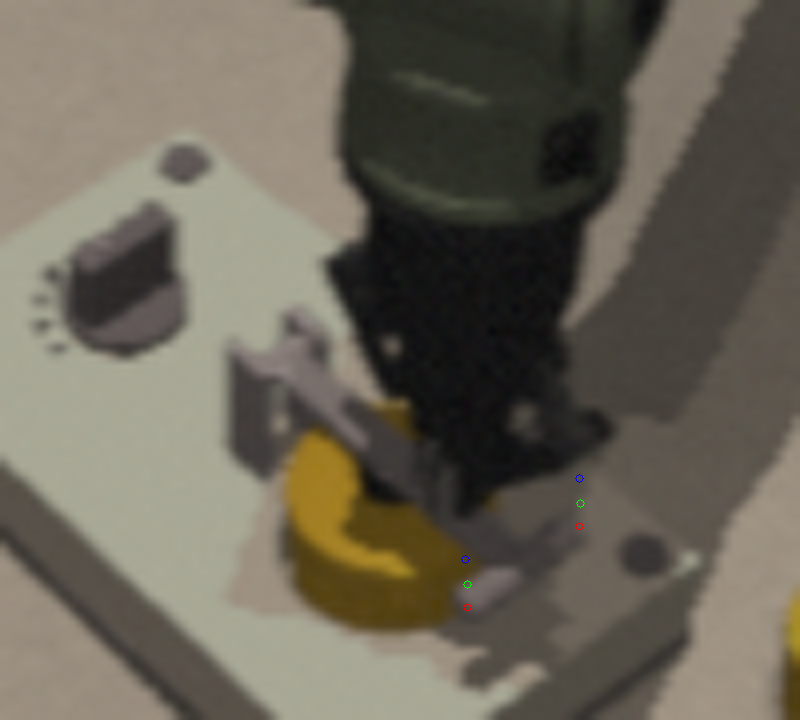

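Request:
{"name": "drive_tool", "arguments": {
  "series": "0 0 -10 0; 0 0 -50 0; 0 0 -80 0; 0 -40 -80 0; 0 -85 -80 0; 0 -130 -80 0; 0 -170 -80 0; 0 -192 -80 0; 0 -192 -80 0; 0 -192 -80 0"
}}

```text
time_s: 9.85
ee_pos: [0.5464, -0.068, 0.1611]
ee_rot: [0.089, 0.996, 0.0, -0.0]
contact_force: [0.1, 0.8, -0.2]
gripper_width: 0.0
```

Request:
{"name": "drive_tool", "arguments": {
  "series": "0 0 0 0; 0 0 0 0; 0 0 0 0; 0 0 0 0; 0 0 0 0; 0 0 0 0",
  "jaw": 0.6
}}

```text
time_s: 10.45
ee_pos: [0.5464, -0.0681, 0.1611]
ee_rot: [0.088, 0.996, -0.0, 0.0]
contact_force: [-0.6, 0.6, -1.0]
gripper_width: 0.0514
```

```bash
python3 look.py 8; python3 - <<'E'
from h import *
w=camera("wrist");t=camera("top");s=camera("scene")
B=lambda x,y,z:np.array([.562+.9845*x+.1756*y,.021-.1756*x+.9845*y,z])
print(tip_of("wrist","dial_grip"),tip_of("top","dial_grip"))
im=cv2.resize(cv2.cvtColor(w["frame"],cv2.COLOR_RGB2BGR),None,fx=1.5,fy=1.5)
for x in (-.023,0,.023):
  for y in (-.097,-.083):
    p=proj(w,B(x,y,.104))*1.5+.5;cv2.circle(im,tuple(int(v) for v in p),3,(0,0,255),1)
for P in [B(.07,-.135,.06),B(-.07,-.135,.06)]: cv2.circle(im,tuple(int(v) for v in proj(w,P)*1.5),3,(0,0,255),1)
cv2.imwrite("pics/w8o.png",im)
E
```

```text
[ 0.54637581 -0.06816221  0.16111664] [0.66705152 0.06289736 0.70559204] 10.55 [ 0.095  0.715 -0.055  1.625  0.05   0.803  1.412]
[{'point': [259.5, 190.4], 'confidence': 0.59}] []
```

View pics/w8o.png

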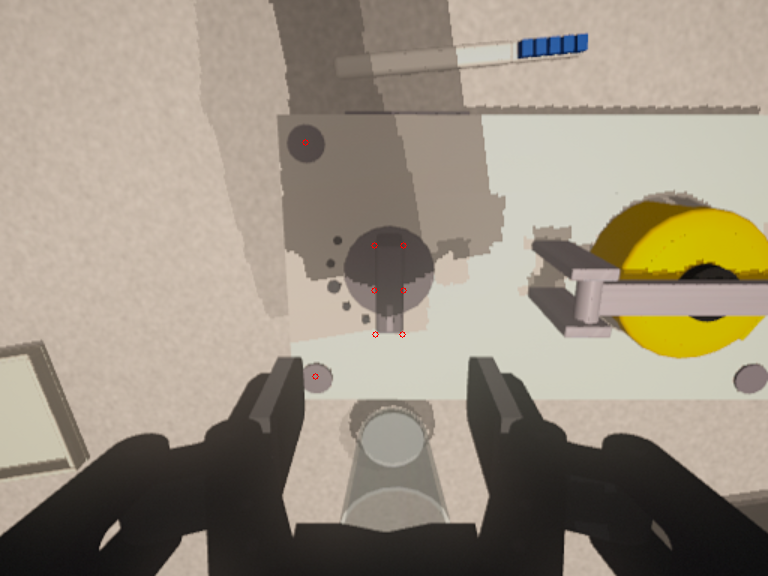

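View pics/s8.png

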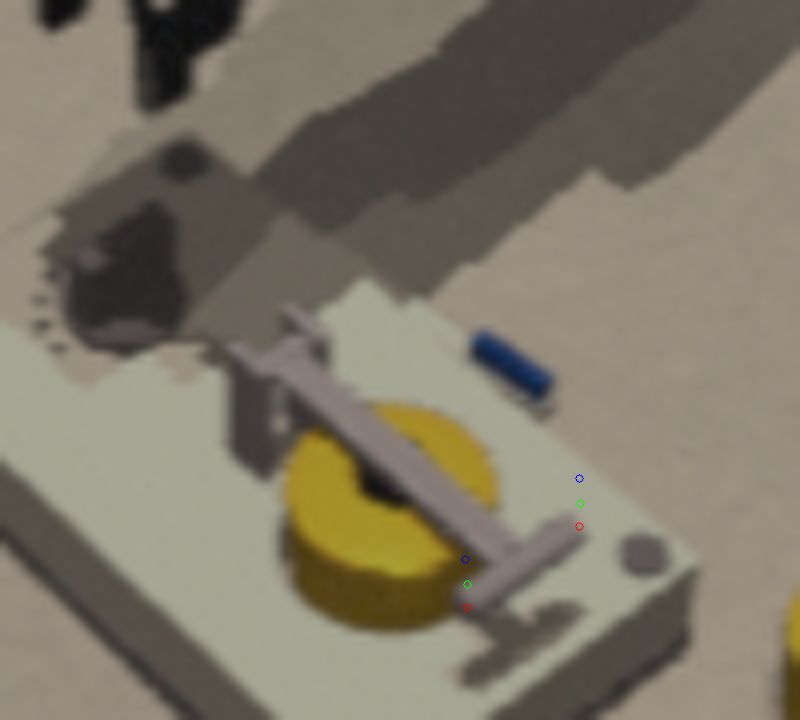

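Request:
{"name": "drive_tool", "arguments": {
  "series": "0 0 30 0; 0 0 60 0; 0 0 86 0; 0 0 86 0; 0 0 86 0"
}}

```text
time_s: 11.3
ee_pos: [0.5465, -0.0682, 0.0757]
ee_rot: [0.088, 0.996, -0.0, -0.0]
contact_force: [0.0, -0.0, 1.2]
gripper_width: 0.0513
```

```bash
python3 look.py 9
```

```text
[ 0.54704093 -0.06831581  0.07651676] [ 0.07999098 -0.2442371   1.14329549] 11.4 [ 0.091  0.84  -0.048  1.709  0.064  0.593  1.4  ]
```

View pics/w9.png

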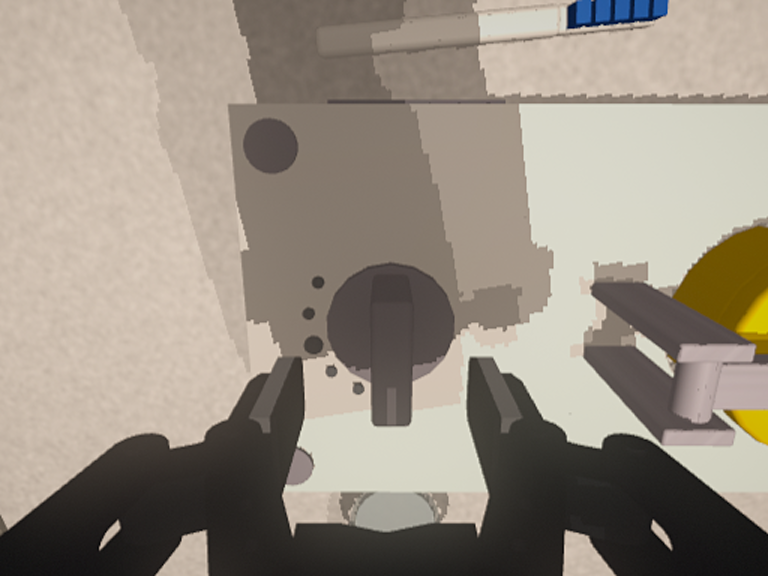

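View pics/s9.png

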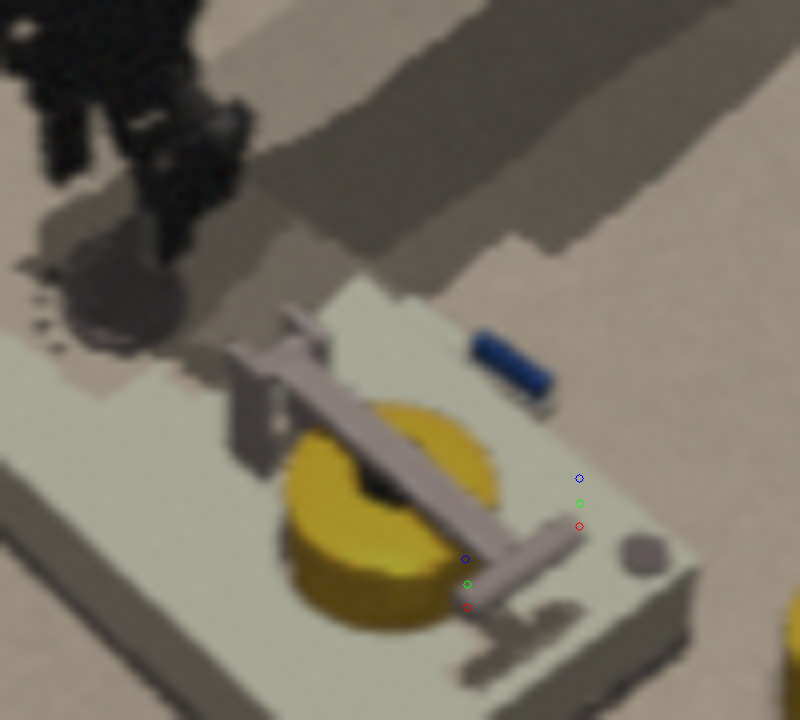

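Request:
{"name": "drive_tool", "arguments": {
  "series": "0 0 12 0; 0 0 22 0; 0 0 30 0; 0 0 30 0"
}}

```text
time_s: 11.8
ee_pos: [0.5458, -0.0682, 0.0439]
ee_rot: [0.088, 0.996, -0.0, -0.001]
contact_force: [0.5, -0.9, -0.1]
gripper_width: 0.051
```

```bash
python3 look.py 10
```

```text
[ 0.5463017  -0.06819183  0.04499778] [-0.34419175  0.37453547  0.79680153] 11.9 [ 0.089  0.892 -0.044  1.728  0.069  0.524  1.395]
```

View pics/w10.png

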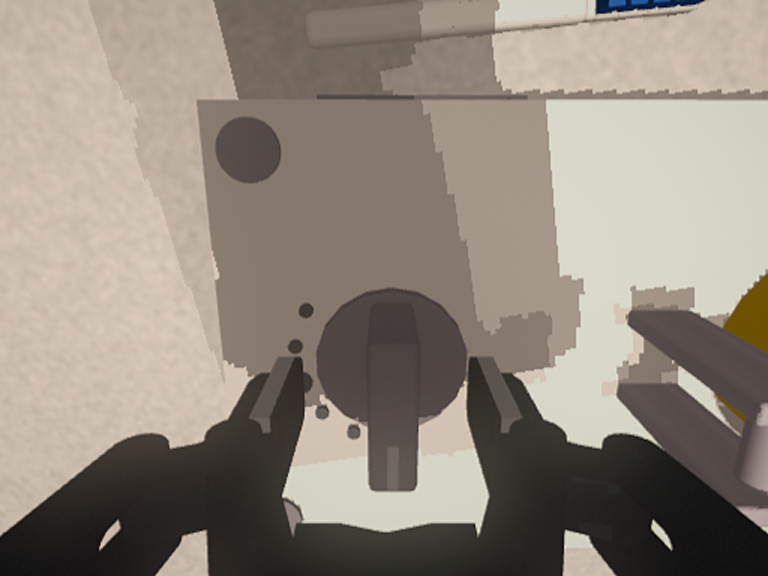

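View pics/s10.png

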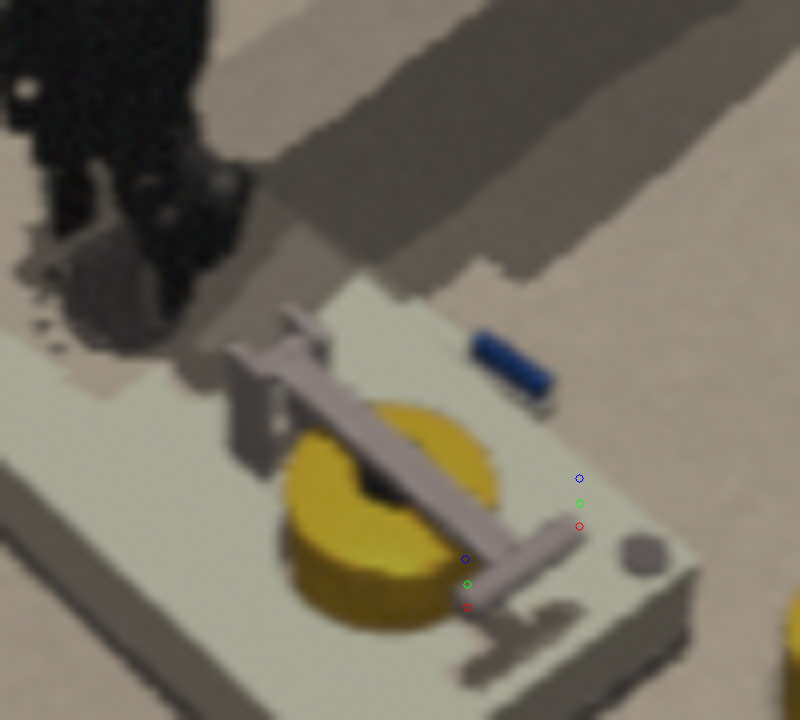

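Request:
{"name": "drive_tool", "arguments": {
  "series": "0 0 0 0; 0 0 0 0; 0 0 0 0; 0 0 0 0; 0 0 0 0; 0 0 0 0; 0 0 0 0",
  "jaw": 0,
  "squeeze": 60
}}

```text
time_s: 12.6
ee_pos: [0.5469, -0.0666, 0.0457]
ee_rot: [0.088, 0.996, 0.001, 0.0]
contact_force: [-0.5, 10.3, 8.5]
gripper_width: 0.013
```

```bash
python3 look.py 11
```

```text
[ 0.54691587 -0.06655688  0.04574216] [-0.83665607  9.08017394  7.81371192] 12.7 [ 0.088  0.89  -0.046  1.728  0.068  0.524  1.395]
```

View pics/w11.png

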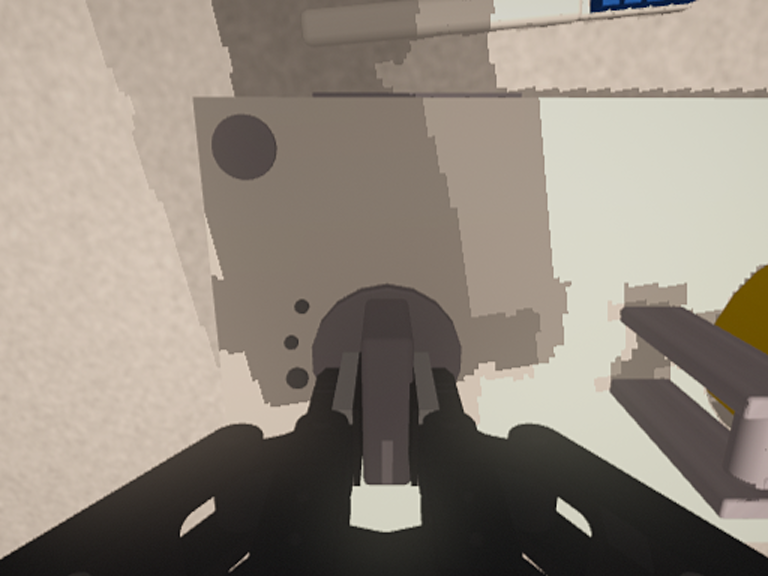

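Request:
{"name": "drive_tool", "arguments": {
  "series": "0 1.5 0 0; 0 1.5 0 0.1; 0 1.5 0 0.2; 0 1.5 0 0.3; 0 1.5 0 0.4; 0 1.5 0 0.4; 0 1.5 0 0.4"
}}

```text
time_s: 13.4
ee_pos: [0.5467, -0.0667, 0.0457]
ee_rot: [0.284, 0.959, -0.0, 0.0]
contact_force: [-2.8, 1.0, 10.2]
gripper_width: 0.0127
```

```bash
python3 look.py 12
```

```text
[ 0.54672428 -0.06665461  0.04572146] [-1.91329057  1.60288062 10.82671438] 13.5 [ 0.034  0.893  0.056  1.73  -0.088  0.521  1.14 ]
```

View pics/w12.png

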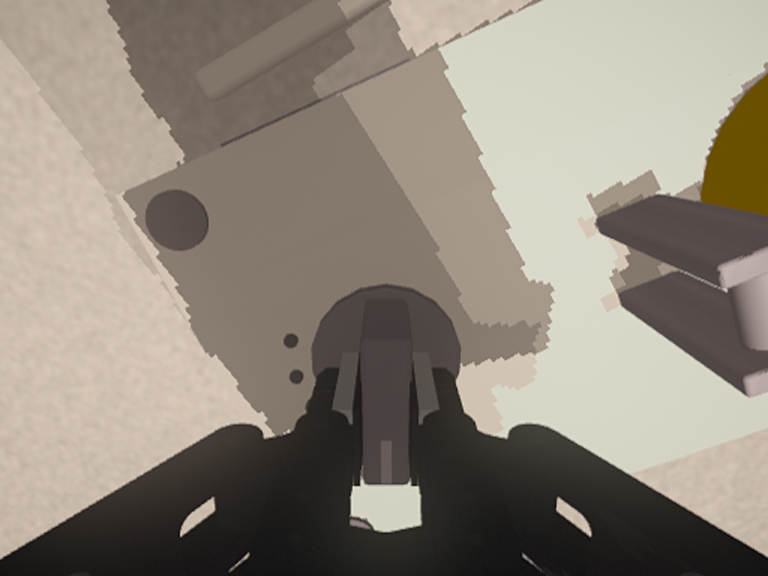

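Request:
{"name": "drive_tool", "arguments": {
  "series": "0 0 0 0.1; 0 0 0 0.2; 0 0 0 0.3; 0 0 0 0.4; 0 0 0 0.5; 0 0 0 0.58; 0 0 0 0.65; 0 0 0 0.71; 0 0 0 0.77; 0 0 0 0.81; 0 0 0 0.84; 0 0 0 0.857; 0 0 0 0.857; 0 0 0 0.857; 0 0 0 0.857; 0 0 0 0.857; 0 0 0 0.857; 0 0 0 0.857"
}}

```text
time_s: 15.3
ee_pos: [0.5462, -0.0668, 0.0457]
ee_rot: [0.657, 0.754, -0.0, -0.0]
contact_force: [-5.9, -0.4, 12.4]
gripper_width: 0.0128
```

```bash
python3 look.py 13; python3 - <<'E'
from h import *
o=observe();print(o["ee_rot"],o["dq"].round(4),o["gripper_width"],o["torque"])
q=o["ee_rot"];a=2*np.arctan2(q[1],q[0]);print("turn from bath x:",(np.pi-.1765)-a)
t=camera("top");im=cv2.cvtColor(t["frame"],cv2.COLOR_RGB2BGR)
cv2.imwrite("pics/t13.png",cv2.resize(im[120:270,150:350],None,fx=3.8,fy=3.8,interpolation=cv2.INTER_CUBIC))
E
```

```text
[ 0.54622016 -0.06676802  0.04572787] [-5.88091589  1.00519632 12.5533287 ] 15.4 [-0.076  0.913  0.272  1.734 -0.418  0.552  0.591]
[ 6.57039781e-01  7.53855857e-01 -1.15292512e-04 -2.44670206e-04] [-0.0015 -0.0004  0.0013  0.0014 -0.0003  0.0002  0.0006] 0.012535777988155083 [-0.01380063  1.47112689  0.1162313 ]
turn from bath x: 1.2572705401897224
```

View pics/w13.png

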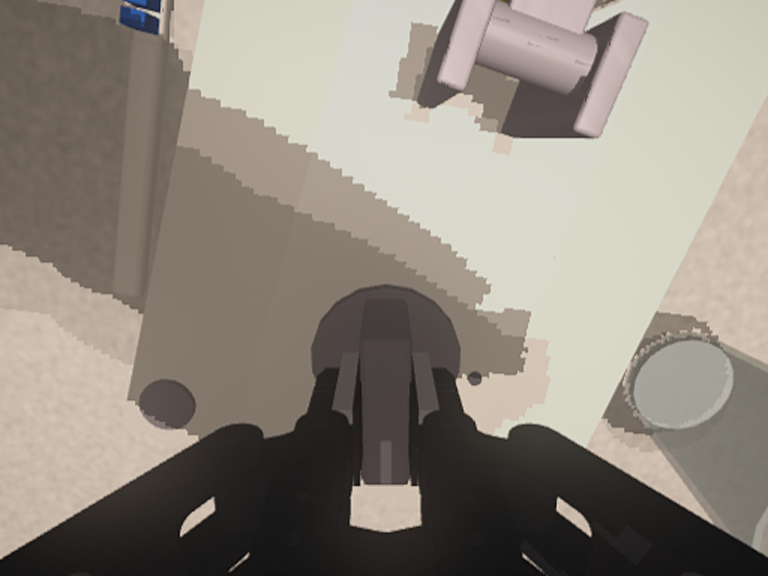

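View pics/s13.png

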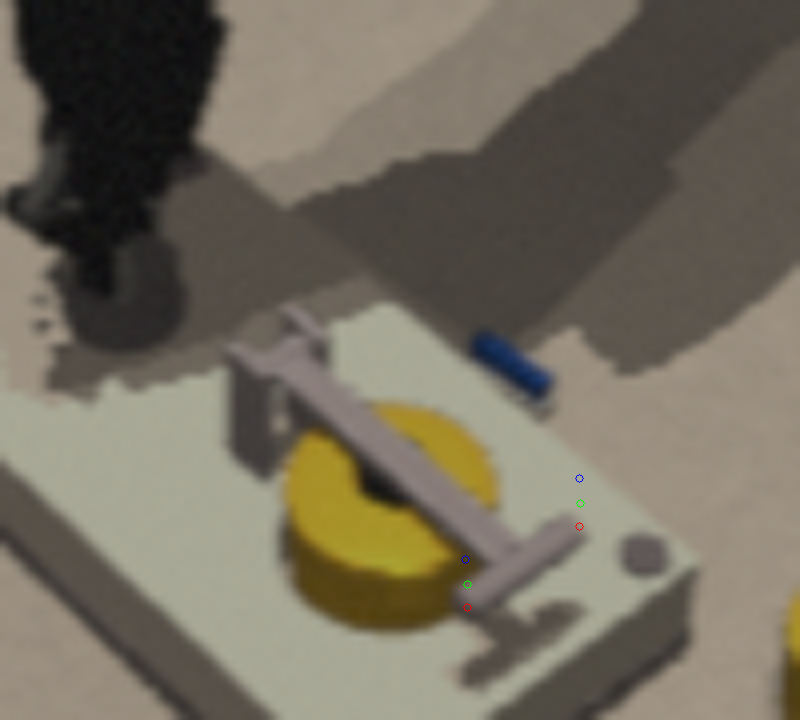

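View pics/t13.png

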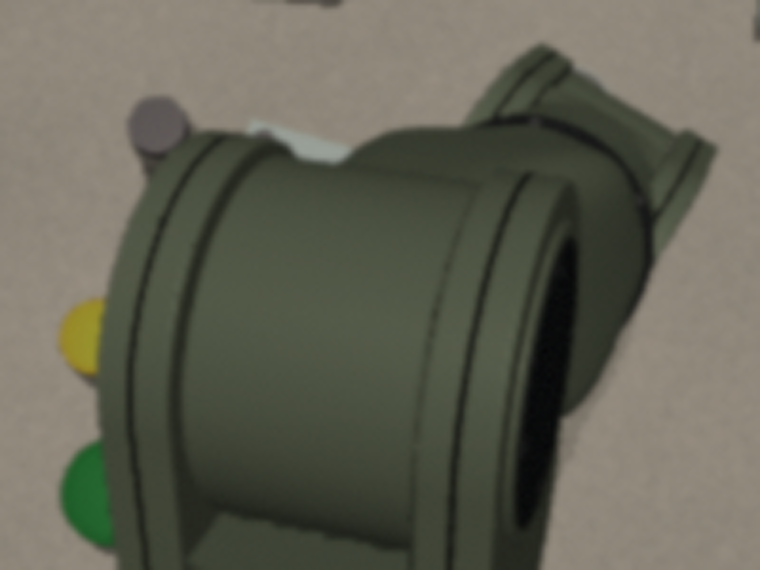

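Request:
{"name": "drive_tool", "arguments": {
  "series": "0 0 0 0; 0 0 0 0; 0 0 0 0; 0 0 0 0; 0 0 0 0; 0 0 0 0"
}}

```text
time_s: 16.05
ee_pos: [0.5462, -0.0668, 0.0457]
ee_rot: [0.657, 0.754, -0.0, -0.0]
contact_force: [-6.4, -0.0, 13.3]
gripper_width: 0.0131
```

```bash
python3 - <<'E'
from h import *
o=observe();q=o["ee_rot"];print(o["time_s"],(np.pi-.1765)-2*np.arctan2(q[1],q[0]),o["gripper_width"],np.abs(o["dq"]).max(),o["contact_force"])
print(job_done())
E
```

```text
16.05 1.25731884244122 0.013139502012475983 0.0017842728291722133 [-6.41615067 -0.03632716 13.3493792 ]
the job is handed in; nothing more can be done
None
```

The job is handed in at about 16 s, with the clamp lever down on the yellow cup and the dial gripped and held at its third click. No verdict was reported.

- **Lever:** I pushed it down with the shut fingers until it stopped with about 27 N of push-back. In the last scene picture the lever bar lies where a fully lowered lever should be, within a few millimetres. The cup still sits in its socket.
- **Dial:** I gripped its bar with a 60 N grip; the finger opening reads 13 mm on the 14 mm bar. I turned it clockwise while the bar stayed square in the jaws. The tool's turn reads 1.257 rad from the cleaner's axis, with the arm still. The dial angle itself was not read directly.
- **Bystanders:** The jar and tumbler were still standing and the brush undisturbed in the last pictures. I did not check the comb, tweezers and soap dish again after the start; they lie away from where the arm worked.
- **Disagreements:**
  - The fingertips turned out to end about 35 mm short of the stated tool point. Both cameras and the contact with the lever showed this, so I set the heights by what I measured.
  - About 13 N upward and 6 N sideways remained on the wrist during the final hold, well under the limits.

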